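Serving slip onto the turntable

TASK

Press on the thin wooden slip that lies flat on the white-topped riser and slide it out over the riser's front edge (the side facing the robot) until its end hangs well over, then take it by the hanging end and lay it flat in the three-sided outline marked on the turntable, its held end left sticking out over the rim. Then stand the small squat jar upright on the middle of the slip. Set both down gently, do not drop them; do not turn the turntable, and leave the other jars and the shaker as they are.

Things in the scene. Friction and masses are not known exactly. Their poses are not given: they have to be found in the camera images.
- slip_mid (a point): centre (half-way up) of the slip: a loose, stiff, plain dark-wood strip 170 long (its x) x 60 wide (its y) x 4 thick (z), about 50 g. Its x axis points roughly away from the robot, so its front end is 85 along -x. Too thin to be gripped well while it lies flat; overhanging, it can be gripped from above across its 60 mm width. It slips more easily on the board than under a rubber fingertip pressed on it with a few newtons.
- slip_front (a point): middle of the slip's front (robot-side) end, half-way up its thickness; it moves with the slip
- riser: fixed bench riser with a white board as its top, 250 (x) x 240 (y), flat top 70 above the table; origin at the centre of its underside. Its front edge is 125 along its own -x (robot side) and is open, nothing below it but the table; along the back edge a steel lip stands 15 above the board.
- berth (a point): point on the top face of the turntable's disc where the middle of the slip's underside belongs, 80 from the turntable's axis; its x axis runs along the marked outline, -x pointing outwards over the rim, z up. Outline: two dark lines 68 apart from near the centre out to near the rim, and a cross line at the inner end. A slip laid right sticks out 45 over the rim.
- disc_rim (a point): point on the disc's top at the rim, in the middle of the outline's open end, 120 from the turntable's axis; it turns with the disc. Disc: round, light wood, 240 across, 16 thick, top 60 above the table, on a 44 thick central post with a 150 wide, 12 high round foot.
- disc (a joint): angle of the turntable's disc (rad, growing anticlockwise from above); it turns very freely (about 0.025 N m), without detents
- jar_mid (a point): centre of the small squat jar, half-way up: loose, round, 50 across, 70 high, red lid on top, about 160 g; z is its upright axis
- tall_jar: bystander: tall jar with red lid on the table, 68 across, 115 high; origin at its underside
- spin_jar_a: bystander: jar 52 across, 95 high, loose on the turntable's far half; origin at its underside
- spin_jar_b: bystander: second jar 52 across, 95 high, loose on the turntable's far half; origin at its underside
- shaker: bystander: steel shaker 44 across, 66 high, standing on the riser's top at the left back corner; origin at its underside
Mind the look-alikes: they are no part of the job. What is shaped like the part that bears jar_mid but purple or turquoise is not meant.

How it is judged (in metres and radians):
On the way, in this order (a step that is already met when the one before it is completed fails the run):
1. the slip's front end sticks out at least 30 mm past the riser's front edge while the slip still lies flat on the riser (x of slip_front in the frame of riser below -0.155 m and angle between slip_mid's own z axis and vertical below 0.08 rad and height (world z) of slip_mid between 0.068 and 0.076 m), for 0.1 s.
2. the slip is lifted clear of the riser, its middle at least 85 mm above the table (height (world z) of slip_mid above 0.085 m), for 0.1 s.
3. the slip lies flat in the outline on the turntable, let go (horizontal distance between slip_mid and berth below 0.022 m and angle between the x axis of slip_mid and the x axis of berth, either way round below 0.2 rad and angle between slip_mid's own z axis and vertical below 0.08 rad and height (world z) of slip_mid between 0.056 and 0.068 m and contact force between the fingers and slip below 0.05 N), for 0.2 s.
At the end, for the whole second after the job is handed in: The slip lies flat on the turntable, its middle within 22 mm of the marked place and its length within 0.2 rad of the outline; the small jar stands upright on the slip within 25 mm of its middle; both at rest; the disc's rim is within 20 mm of where it was (horizontal distance between slip_mid and berth below 0.022 m and angle between the x axis of slip_mid and the x axis of berth, either way round below 0.2 rad and angle between slip_mid's own z axis and vertical below 0.08 rad and height (world z) of slip_mid between 0.056 and 0.068 m and horizontal distance between jar_mid and slip_mid below 0.025 m and angle between jar_mid's own z axis and vertical below 0.1 rad and height (world z) of jar_mid between 0.092 and 0.106 m and linear speed of each of slip, jar below 0.02 m/s and distance of disc_rim from where it was at the start of the episode below 0.02 m); the robot touches nothing.
It fails at once if the turntable is turned (its rim moves more than 25 mm) (distance of disc_rim from where it was at the start of the episode above 0.025 m).
It fails at once if the slip or the jar is dropped (falls faster than 0.5 m/s untouched by the fingers) ((contact force between the fingers and slip below 0.02 N and linear speed of slip above 0.5 m/s) or (contact force between the fingers and jar below 0.02 N and linear speed of jar above 0.5 m/s)).
It fails at once if a bystander is knocked over or moved more than 30 mm (distance of any of tall_jar, spin_jar_a, spin_jar_b, shaker from where it was at the start of the episode above 0.03 m or angle between any of tall_jar, spin_jar_a, spin_jar_b, shaker's own z axis and vertical above 0.3 rad).
It also fails if it takes over 72 s, if anything falls off the work surface, if the arm or the gripper's body presses on something with over 40 N, if the wrist force passes 120 N, or if a joint passes its speed limit or range.

ROBOT

A 7-joint arm with a two-finger parallel gripper is mounted at the origin on the work surface. World frame = base frame: x ahead of the robot, y to its left, z up, the work surface at z = 0. Lengths are in m, angles in degrees, forces in N, time in s.
With the tool pointing down it reaches from about 0.4 to 0.875 m from the base axis. Payload 4.4 kg.
Tool frame: the origin (TCP) lies on the centre line of the jaws, within the pads' length; the fingertips stand 11 mm ahead of it and the grasp point (between the pads) lies 8 mm behind it; z points along the fingers, y is the line along which they close (so a half turn about z gives the same grasp; the last joint's range is limited). The gripper opens to 85 mm and grips with 20 to 120 N. Pads are 22 mm wide; open, the fingers measure 114 mm over their backs; the gripper's body (76 mm by 85 mm) begins 54 mm behind the grasp point. The pads swing forward as they close: fully open they stand 13 mm farther back than shut.
Start: joints at [73.293, 36.005, 2.206, 86.941, -1.547, 57.084, -1.146], TCP at [0.146, -0.634, 0.242] pointing down, gripper open.
Joint ranges: [-175.42, 175.42], [-21.48, 121.26], [-71.46, 75.88], [10.55, 141.38], [-63.04, 243.04], [13.31, 113.54], [-168.57, 168.57]. Speed limits (degrees/s): [147.25, 147.25, 180, 180, 180, 180, 180].

INTERFACE

Orientations are given as [roll, pitch, yaw] about the fixed x, y, z axes, in that order (R = Rz(yaw) Ry(pitch) Rx(roll)).
In Python, from rig import r gives the robot as it stands.
- The arm moves only by the tool carry_out, never from a script. Its arguments are lists of equal length, an entry for each row: "delta_pos": the shift along the tool's x, y, z in cm, a list of three; "turn": the turn, a rotation vector about the tool's x, y, z in rad, a list of three. A call has exactly 10 rows; each row shifts and turns the commanded pose from where the row before left it, along the tool's axes as they then stand; what a row does not reach is not made up. A row lasts 1/8 s, in which the tool goes at most 62.5 mm and 10.7 degrees, less where a joint would pass 70% of its speed; a pose out of reach is approached as far as the arm can. A call is refused whole if a number of a shift passes 6.25 or a number of a turn 0.188, either way. A call with a gripper value outside its range is refused whole. "fingers" is the opening, from 0 (shut) to 1 (fully open), set as the call begins (left out, the last holds). The fingers move at their own pace and stop on an object; the grip force is fixed at half the most. Time passes only in rows, so rows that do not move let the fingers close, or fill a call up. It gives the time, the measured TCP pose, the force, the opening and the grip force at its end, in the units of the state.
- r.get_obs(): the state, without advancing time (a new reading comes with each control period).
- r.camera(name): name is "scene" or "top" or "wrist"; returns (picture, depth): 384x512x3 uint8, red, green, blue; 384x512 float32, m along the optical axis (not along the pixel's ray), 0 where there is no reading.
- r.camera_params(name): a dict with "mtx" (3x3 intrinsics, pixels), "rvec" (rotation vector, rad) and "tvec" (3), from world to camera coordinates, as OpenCV has them; the wrist camera has in their place "T_tool_cam" (4x4, takes a point from camera to tool coordinates, whose origin is the TCP and whose axes are the flange's). Camera axes: x right, y down, z forward; pixel columns grow to the right and rows downward; lengths in m; the calibration is good to about 2 mm. A picture is of the moment at which its call begins: read the wrist's pose just before it. camera_params takes no time and is no camera call.
- r.sign_off(): hands the job in; it is judged then, once.
The state is a dict: "t": time; "joints": joint angles; "dq": joint speeds; "tau": joint torques, N m; "position": TCP position; "eef_rot": TCP orientation; "wrist_force": force on the tool from outside, world axes, zero at the start; "ft_torque": the same for the moment, N m; "opening": finger opening in m; "grip_force": force on a finger pad.
Only numpy, scipy, OpenCV 4.12 (cv2) and the standard library are available. Lean on these libraries where they do the work, as an engineer would, in place of code of your own. Each camera call takes 0.05 s, during which the arm holds its last target. There are 200 camera calls.

## Working session

There is one attempt and no reset: what is moved stays moved. The work goes in short steps, Python scripts to look and compute and a tool call to move; the robot and the scene stay as the last step left them, time stands still between calls to the robot, and variables do not carry over. Pictures are saved under pics/ and viewed, at most 10 in all, crops included, and the job is handed in when it is done.

Besides the shell and the picture viewer there is one more tool, called after "Call:" as name(argument=value, ...), one argument or row to a line, values as JSON. carry_out: Moves the arm, as the interface text tells. Its arguments: {"type":"object","properties":{"delta_pos":{"type":"array","items":{"type":"array","items":{"type":"number"}}},"turn":{"type":"array","items":{"type":"array","items":{"type":"number"}}},"fingers":{"type":"number"}},"required":["delta_pos","turn"]}

```bash
mkdir -p pics; ls; cat > h.py <<'E'
import numpy as np, cv2
from rig import r
from scipy.spatial.transform import Rotation as R
def cam(n):
    o=r.get_obs(); im,d=r.camera(n); p=r.camera_params(n); K=np.array(p["mtx"])
    if n=="wrist":
        T=np.eye(4);T[:3,:3]=R.from_euler("xyz",o["eef_rot"],degrees=True).as_matrix();T[:3,3]=o["position"]
        T=T@np.array(p["T_tool_cam"])
    else:
        T=np.eye(4);T[:3,:3]=cv2.Rodrigues(np.array(p["rvec"],float))[0];T[:3,3]=np.ravel(p["tvec"]);T=np.linalg.inv(T)
    v,u=np.mgrid[:384,:512]
    c=np.stack([(u-K[0,2])/K[0,0]*d,(v-K[1,2])/K[1,1]*d,d],-1)
    W=c@T[:3,:3].T+T[:3,3]; W[d==0]=np.nan
    return im,d,W,K,T
def save(n,im): cv2.imwrite("pics/"+n,cv2.cvtColor(im,cv2.COLOR_RGB2BGR))
E
python3 - <<'E'
from h import *
o=r.get_obs();print(o)
a=[]
for n in("scene","top"):
    im,d,W,K,T=cam(n); np.savez(n,im=im,W=W); a.append(im); print(n,T.round(2).tolist())
save("a_scene.png",a[0]);save("a_top.png",cv2.resize(a[1],(768,576)))
E
```

```text
pics
{'t': 0.0, 'joints': array([73.29348656, 36.05813018,  2.20158249, 86.99941317, -1.54994198,
       57.08246926, -1.14534928]), 'dq': array([ 0.06934243,  0.06757675,  0.08954866,  0.02224914,  0.02898648,
        0.08270514, -0.01452932]), 'tau': array([-5.88662861e-04, -5.63400078e+01,  1.22608479e+00, -1.93442380e+01,
        1.10153531e-02,  1.05518347e-02,  3.06695597e-05]), 'position': array([ 0.14542611, -0.63287818,  0.24137857]), 'eef_rot': array([-1.79889590e+02, -1.57068499e-03,  1.29361239e+01]), 'wrist_force': array([-1.20614146,  0.06069976,  0.52872692]), 'ft_torque': array([-0.03670367,  0.0317112 ,  0.05427556]), 'grip_force': 0.0, 'opening': 0.08580399358876738}
scene [[0.87, 0.26, -0.41, 1.06], [0.49, -0.49, 0.72, -0.91], [-0.01, -0.83, -0.56, 0.78], [0.0, 0.0, 0.0, 1.0]]
top [[0.01, -0.99, 0.15, 0.39], [-1.0, -0.02, -0.03, 0.02], [0.03, -0.15, -0.99, 1.01], [0.0, 0.0, 0.0, 1.0]]
```

View pics/a_top.png

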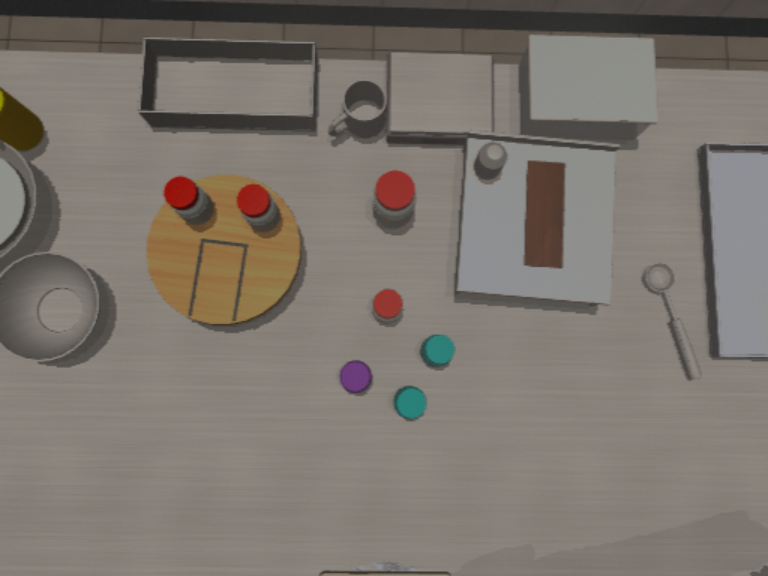

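View pics/a_scene.png

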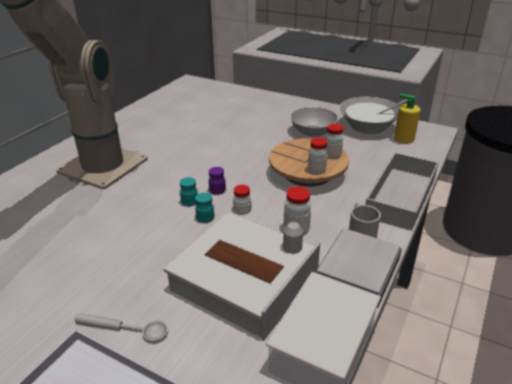

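The top view (768 px wide) shows:
- slip at (545,215) on the riser
- turntable at (224,250), outline opening toward the lower left (213,320)
- tall jar (395,195)
- shaker (491,157)
- squat red-lidded jar candidates: red (388,305), purple (355,377), turquoise (438,350) and (410,402). The red-lidded one fits the description.

Next I measure and make the confirming crop.

```bash
python3 - <<'E'
from h import *
z=np.load("top.npz");im,W=z["im"],z["W"];hsv=cv2.cvtColor(im,cv2.COLOR_RGB2HSV).astype(int)
X,Y,Z=W[...,0],W[...,1],W[...,2]
v,u=np.mgrid[:384,:512]
def rect(m,name):
    p=W[m][:,:2].astype(np.float32)*1000; rc=cv2.minAreaRect(p); print(name,m.sum(),np.round(rc[0]),np.round(rc[1]),round(rc[2],1),"z",np.round(np.nanmedian(Z[m]),4)); return cv2.boxPoints(rc)
i8=im.astype(int)
slip=(abs(Z-.074)<.012)&(i8[...,0]-i8[...,2]>20)&(u>330)&(u<400)&(v>90)&(v<190)
slip=cv2.morphologyEx(slip.astype(np.uint8),cv2.MORPH_OPEN,np.ones((3,3)))>0
print(rect(slip,"slip").round())
ris=(abs(Z-.072)<.008)&(u>295)&(u<415)&(v>85)&(v<210); print(rect(ris,"riser").round(), )
disc=(abs(Z-.06)<.008)&(u>90)&(u<210)&(v>105)&(v<225); 
c=max(cv2.findContours(disc.astype(np.uint8),0,1)[0],key=cv2.contourArea)[:,0]
q=W[c[:,1],c[:,0]]
# rim on near side only
A=np.c_[2*q[:,:2],np.ones(len(q))];
for _ in range(4):
    s=np.linalg.lstsq(A,(q[:,:2]**2).sum(1),rcond=None)[0];rad=np.sqrt(s[2]+s[0]**2+s[1]**2);e=abs(np.hypot(*(q[:,:2]-s[:2]).T)-rad);k=e<np.percentile(e,80);A,q=A[k],q[k]
print("disc",s[:2],rad,np.nanmedian(Z[disc]))
# lines
g=i8.sum(2); ln=disc&(i8[...,0]-i8[...,2]<45)&(np.hypot(X-s[0],Y-s[1])<.118)
P=W[ln];Zs=P[:,:2]*1000
np.save("ln.npy",Zs);print(ln.sum())
def jar(u0,v0,n,w=14):
    m=(abs(u-u0)<w)&(abs(v-v0)<w)
    zt=np.nanpercentile(Z[m],97) ; m&=(abs(Z-zt)<.006); p=W[m][:,:2].astype(np.float32)*1000
    print(n,np.round(cv2.minEnclosingCircle(p),1) if 0 else [np.round(t,0) for t in cv2.minEnclosingCircle(p)],zt)
jar(259,203,"jar");jar(263,127,"tall");jar(327,104,"shaker");jar(121,129,"a");jar(169,134,"b");jar(237,251,"purple");jar(292,233,"tq");jar(273,268,"tq2")
a=cv2.resize(im[180:290,210:330],(480,440),interpolation=cv2.INTER_CUBIC)
b=im.copy();b[slip]=[0,255,0];b[ln]=[0,0,255];b[c[:,1],c[:,0]]=[255,0,0];b=cv2.resize(b[100:210,90:200],(440,440))
save("b.png",np.hstack([a[:, :360],b]))
E
```

```text
slip 1712 [ 657. -241.] [ 59. 170.] 87.0 z 0.0738
[[ 571. -267.]
 [ 740. -275.]
 [ 743. -216.]
 [ 574. -207.]]
riser 10151 [ 650. -233.] [241. 255.] 85.9 z 0.0702
[[ 514. -344.]
 [ 768. -362.]
 [ 786. -122.]
 [ 531. -103.]]
disc [0.59327177 0.25880467] 0.11794000367600484 0.05937519822383863
340
jar [array([510.,   3.]), np.float64(22.0)] 0.07200749985676183
tall [array([678.,  -5.]), np.float64(30.0)] 0.11745626052774862
shaker [array([ 731., -152.]), np.float64(16.0)] 0.13602312683746787
a [array([654., 302.]), np.float64(24.0)] 0.1562428883899757
b [array([645., 199.]), np.float64(23.0)] 0.15673572981749406
purple [array([399.,  50.]), np.float64(22.0)] 0.07172174348207182
tq [array([442., -78.]), np.float64(22.0)] 0.07199110277172506
tq2 [array([360., -35.]), np.float64(22.0)] 0.0720395835759097
```

View pics/b.png

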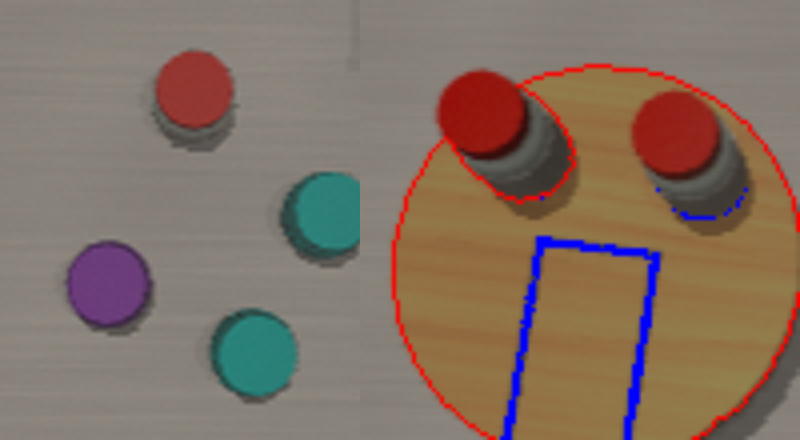

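The crop confirms the red-lidded squat jar at (510, 3) mm, top at 72 mm. The others have purple or turquoise lids. The outline mask is clean, so I fit it next.

```bash
python3 - <<'E'
from h import *
P=np.load("ln.npy"); c=np.array([593.3,258.8])
from scipy.optimize import minimize
P=P[(P[:,0]<612)|((P[:,1]>225)&(P[:,0]<615))]
best=None
# params: mid line offset n, angle of outward dir, inner cross s0
def cost(p):
    th,n,s0=p;d=np.array([np.cos(th),np.sin(th)]);nn=np.array([-d[1],d[0]]);q=P-c
    s=q@d;t=q@nn-n
    e=np.minimum(abs(abs(t)-34)+100*(s<s0-5),abs(s-s0)+100*(abs(t)>38)); return np.minimum(e,20).mean()
for th0 in np.radians([150,170,180,190,200,210]):
    for s0 in(-20,-10,0):
        m=minimize(cost,[th0,0,s0],method="Nelder-Mead",options=dict(xatol=1e-4,fatol=1e-4,maxiter=2000))
        if best is None or m.fun<best.fun:best=m
th,n,s0=best.x;print(best.fun,np.degrees(th),n,s0)
d=np.array([np.cos(th),np.sin(th)]);nn=np.array([-d[1],d[0]])
print("berth",c+80*d,"with line offset",c+80*d+n*nn,"rim",c+120*d+n*nn,"held end",c+165*d+n*nn)
E
```

```text
2.5820912482605145 173.79130589008167 -1.8365439486933333 -8.46554843171535
berth [513.76923483 267.45201662] with line offset [513.96785744 269.27778844] rim [474.20247486 273.60379675] held end [429.46641945 278.4705561 ]
```

Call:
carry_out(
  delta_pos=[
    [0,0,0],
    [0,0,0],
    [4,-3.2,0],
    [4,-3.2,0],
    [4,-3.2,0],
    [4,-3.2,0],
    [4,-3.2,0],
    [4,-3.2,0],
    [4,-3.2,0],
    [4,-3.2,0],
  ],
  turn=[
    [0,0,0.14],
    [0,0,0.14],
    [0,0,0],
    [0,0,0],
    [0,0,0],
    [0,0,0],
    [0,0,0],
    [0,0,0],
    [0,0,0],
    [0,0,0],
  ],
  fingers=0,
)

```text
t: 1.35
position: [0.48, -0.394, 0.242]
eef_rot: [-180.0, 0.0, -3.1]
wrist_force: [0.1, -0.4, -0.1]
opening: -0.0001
grip_force: 0.0
```

Call:
carry_out(
  delta_pos=[
    [3,-2.7,0],
    [3,-2.7,0],
    [3,-2.7,0],
    [3,-2.7,1],
    [3,-2.7,1.5],
    [3,-2.8,1.5],
    [1.5,0,1.5],
    [0,0,1.5],
    [0,0,1],
    [0,0,0],
  ],
  turn=[
    [0,0,0],
    [0,0,0],
    [0,0,0],
    [0,0,0],
    [0,0,0],
    [0,0,0],
    [0,0,0],
    [0,0,0],
    [0,0,0],
    [0,0,0],
  ],
)

```text
t: 2.6
position: [0.6808, -0.2443, 0.1615]
eef_rot: [180.0, 0.1, -3.2]
wrist_force: [-0.7, 0.3, 0.4]
opening: 0.0001
grip_force: 0.0
```

Call:
carry_out(
  delta_pos=[
    [0,0,1.5],
    [0,-0.2,1.5],
    [0,0,1.5],
    [0,0,1.2],
    [0,0,0.8],
    [0,0,0.4],
    [0,0,0.2],
    [0,0,0.1],
    [0,0,0.1],
    [0,0,0],
  ],
  turn=[
    [0,0,0],
    [0,0,0],
    [0,0,0],
    [0,0,0],
    [0,0,0],
    [0,0,0],
    [0,0,0],
    [0,0,0],
    [0,0,0],
    [0,0,0],
  ],
)

```text
t: 3.85
position: [0.6827, -0.2411, 0.0895]
eef_rot: [180.0, -0.0, -3.1]
wrist_force: [-0.7, -0.1, 0.2]
opening: 0.0001
grip_force: 0.0
```

Call:
carry_out(
  delta_pos=[
    [0,0,0.1],
    [0,0,0.1],
    [0,0,0.1],
    [0,0,0],
    [0,0,0],
    [0,0,0],
    [0,0,0],
    [0,0,0],
    [0,0,0],
    [0,0,0],
  ],
  turn=[
    [0,0,0],
    [0,0,0],
    [0,0,0],
    [0,0,0],
    [0,0,0],
    [0,0,0],
    [0,0,0],
    [0,0,0],
    [0,0,0],
    [0,0,0],
  ],
)

```text
t: 5.1
position: [0.6826, -0.241, 0.0863]
eef_rot: [180.0, -0.0, -3.1]
wrist_force: [-0.6, -0.2, -0.0]
opening: 0.0004
grip_force: 0.0
```

Call:
carry_out(
  delta_pos=[
    [0,0,0.05],
    [0,0,0.05],
    [0,0,0.05],
    [0,0,0],
    [0,0,0],
    [0,0,0],
    [0,0,0],
    [0,0,0],
    [0,0,0],
    [0,0,0],
  ],
  turn=[
    [0,0,0],
    [0,0,0],
    [0,0,0],
    [0,0,0],
    [0,0,0],
    [0,0,0],
    [0,0,0],
    [0,0,0],
    [0,0,0],
    [0,0,0],
  ],
)

```text
t: 6.35
position: [0.6826, -0.241, 0.0852]
eef_rot: [-180.0, -0.0, -3.1]
wrist_force: [-2.8, 2.4, 5.6]
opening: -0.0003
grip_force: 2.7
```

Call:
carry_out(
  delta_pos=[
    [0,0,0.03],
    [-0.2,0,0],
    [-0.4,0,0],
    [-0.6,0,0],
    [-0.6,0,0],
    [-0.6,0,0],
    [-0.6,0,0],
    [-0.6,0,0],
    [-0.4,0,0],
    [0,0,0],
  ],
  turn=[
    [0,0,0],
    [0,0,0],
    [0,0,0],
    [0,0,0],
    [0,0,0],
    [0,0,0],
    [0,0,0],
    [0,0,0],
    [0,0,0],
    [0,0,0],
  ],
)

```text
t: 7.6
position: [0.6426, -0.2392, 0.0851]
eef_rot: [180.0, -0.1, -3.1]
wrist_force: [1.4, 0.1, 6.1]
opening: 0.0004
grip_force: 3.3
```

```bash
cat > slip.py <<'E'
from h import *
import sys
im,d,W,K,T=cam(sys.argv[1]);Z=W[...,2];X=W[...,0];Y=W[...,1];i8=im.astype(int)
m=(abs(Z-.074)<.008)&(i8[...,0]-i8[...,2]>20)&(Y<-.15)&(Y>-.33)&(X<.8)&(X>.4)
m=cv2.morphologyEx(m.astype(np.uint8),cv2.MORPH_OPEN,np.ones((3,3)))
n,l,st,_=cv2.connectedComponentsWithStats(m);
m=m>0
p=W[m][:,:2].astype(np.float32)*1000;print(m.sum(),cv2.boxPoints(cv2.minAreaRect(p)).round(),np.nanmedian(Z[m]))
im2=im.copy();im2[m]=[0,255,0];save(sys.argv[2],np.hstack([im[::1,:],im2])[:, :1024] if 0 else im2)
E
python3 slip.py top c.png
```

```text
1204 [[ 516. -296.]
 [ 693. -317.]
 [ 705. -215.]
 [ 528. -195.]] 0.07338051215150859
```

View pics/c.png

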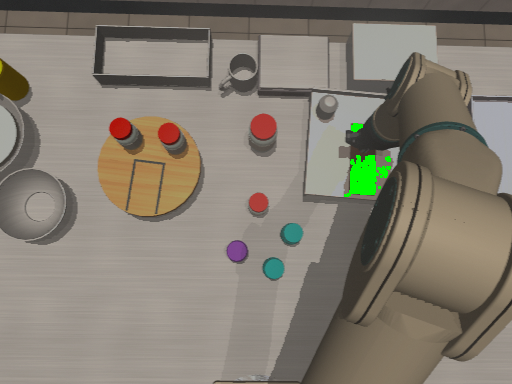

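The slip is sliding with the finger: its front is now at about (363,195), right at the riser edge. I continue.

Call:
carry_out(
  delta_pos=[
    [-0.3,0,0],
    [-0.6,0,0],
    [-0.8,0,0],
    [-0.8,0,0],
    [-0.8,0,0],
    [-0.8,0,0],
    [-0.8,0,0],
    [-0.8,0,0],
    [-0.6,0,0],
    [-0.4,0,0],
  ],
  turn=[
    [0,0,0],
    [0,0,0],
    [0,0,0],
    [0,0,0],
    [0,0,0],
    [0,0,0],
    [0,0,0],
    [0,0,0],
    [0,0,0],
    [0,0,0],
  ],
)

```text
t: 8.9
position: [0.5763, -0.2355, 0.0852]
eef_rot: [180.0, -0.1, -3.1]
wrist_force: [2.0, 0.5, 5.3]
opening: -0.0003
grip_force: 2.7
```

Call:
carry_out(
  delta_pos=[
    [0,0,0],
    [0,0,0],
    [0,0,-0.1],
    [0,0,-0.3],
    [0,0,-1],
    [0,0,-2],
    [0,0,-3],
    [-1,0,-3],
    [-3,0,-3],
    [-3,0,0],
  ],
  turn=[
    [0,0,0],
    [0,0,0],
    [0,0,0],
    [0,0,0],
    [0,0,0],
    [0,0,0],
    [0,0,0],
    [0,0,0],
    [0,0,0],
    [0,0,0],
  ],
  fingers=0,
)

```text
t: 10.15
position: [0.5064, -0.2321, 0.2113]
eef_rot: [179.9, -0.3, -3.1]
wrist_force: [0.1, -0.6, 0.8]
opening: 0.0003
grip_force: 0.0
```

```bash
python3 -c "
from h import *
o=r.get_obs();print(o['t'],o['position'],o['wrist_force'],o['eef_rot'])
im,d,W,K,T=cam('wrist');np.savez('w',im=im,W=W);save('d.png',im);print(T.round(3))"; python3 slip.py wrist e.png
```

```text
10.15 [ 0.50640395 -0.23210007  0.21127205] [ 0.07360121 -0.60950577  0.83190953] [179.89863243  -0.27037439  -3.09939057]
[[-0.054 -0.949 -0.311  0.587]
 [-0.999  0.052  0.016 -0.236]
 [ 0.001  0.311 -0.95   0.343]
 [ 0.     0.     0.     1.   ]]
11755 [[ 465. -260.]
 [ 634. -269.]
 [ 637. -210.]
 [ 468. -201.]] 0.07350044440280101
```

View pics/e.png

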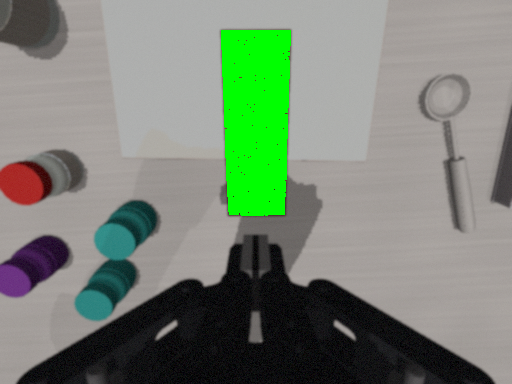

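The slip's front end is at pixel (257,215), world (466, -230), lying flat with about 59 mm of overhang. Now the grasp.

Call:
carry_out(
  delta_pos=[
    [-1,0,0],
    [-1,0.05,0],
    [0,0,1.5],
    [0,0,2],
    [0,0,2],
    [0,0,2],
    [0,0,1.5],
    [0,0,1],
    [0,0,0],
    [0,0,0],
  ],
  turn=[
    [0,0,0],
    [0,0,0],
    [0,0,0],
    [0,0,0],
    [0,0,0],
    [0,0,0],
    [0,0,0],
    [0,0,0],
    [0,0,0],
    [0,0,0],
  ],
  fingers=1,
)

```text
t: 11.5
position: [0.4863, -0.2311, 0.109]
eef_rot: [180.0, -0.1, -3.1]
wrist_force: [0.3, -0.3, 0.2]
opening: 0.0853
grip_force: 0.0
```

Call:
carry_out(
  delta_pos=[
    [0,0,1],
    [0,0,1],
    [0,0,1],
    [0,0,1],
    [0,0,0.7],
    [0,0,0.3],
    [0,0,0.1],
    [0,0,0],
    [0,0,0],
    [0,0,0],
  ],
  turn=[
    [0,0,0],
    [0,0,0],
    [0,0,0],
    [0,0,0],
    [0,0,0],
    [0,0,0],
    [0,0,0],
    [0,0,0],
    [0,0,0],
    [0,0,0],
  ],
)

```text
t: 12.75
position: [0.486, -0.2309, 0.0578]
eef_rot: [180.0, -0.0, -3.1]
wrist_force: [0.1, -0.7, -0.8]
opening: 0.0853
grip_force: 0.0
```

Call:
carry_out(
  delta_pos=[
    [0,0,0],
    [0,0,0],
    [0,0,0],
    [0,0,0],
    [0,0,0],
    [0,0,0],
    [0,0,0],
    [0,0,0],
    [0,0,0],
    [0,0,0],
  ],
  turn=[
    [0,0,0],
    [0,0,0],
    [0,0,0],
    [0,0,0],
    [0,0,0],
    [0,0,0],
    [0,0,0],
    [0,0,0],
    [0,0,0],
    [0,0,0],
  ],
  fingers=0.5,
)

```text
t: 14.0
position: [0.4859, -0.2309, 0.0576]
eef_rot: [180.0, -0.0, -3.1]
wrist_force: [-1.2, 0.1, 2.8]
opening: 0.058
grip_force: 63.5
```

Call:
carry_out(
  delta_pos=[
    [0,0,-0.1],
    [0,0,-0.2],
    [0,0,-0.4],
    [0,0,-0.8],
    [0,0,-1],
    [0,0,-1],
    [0,0,-0.5],
    [0,0,0],
    [0,0,0],
    [0,0,0],
  ],
  turn=[
    [0,0,0],
    [0,0,0],
    [0,0,0],
    [0,0,0],
    [0,0,0],
    [0,0,0],
    [0,0,0],
    [0,0,0],
    [0,0,0],
    [0,0,0],
  ],
)

```text
t: 15.25
position: [0.4857, -0.2308, 0.0972]
eef_rot: [-180.0, 0.0, -3.1]
wrist_force: [0.1, 0.0, 0.2]
opening: 0.0583
grip_force: 64.1
```

```bash
cat > held.py <<'E'
from h import *
import sys
o=r.get_obs();print(o['t'],o['position'],o['eef_rot'],o['opening'],o['grip_force'])
im,d,W,K,T=cam('wrist');Z=W[...,2];i8=im.astype(int)
t=o['position']
m=(i8[...,0]-i8[...,2]>20)&(i8[...,0]-i8[...,1]>8)&(abs(Z-t[2]-.012)<.05)&(np.hypot(W[...,0]-t[0],W[...,1]-t[1])<.2)
n,l,st,_=cv2.connectedComponentsWithStats(m.astype(np.uint8),connectivity=4);k=1+st[1:,4].argmax();m=l==k
m=cv2.erode(m.astype(np.uint8),np.ones((3,3)))>0
p=W[m];A=np.c_[p[:,:2],np.ones(len(p))];s=np.linalg.lstsq(A,p[:,2],rcond=None)[0];print("slopes",s[:2],m.sum())
b=cv2.boxPoints(cv2.minAreaRect(p[:,:2].astype(np.float32)*1000));print(b.round());
print("z at corners",(np.c_[b/1000,np.ones(4)]@s).round(4))
save(sys.argv[1],im)
E
python3 held.py f.png
```

```text
15.25 [ 0.48565011 -0.23075159  0.09719297] [-1.79986594e+02  3.60066532e-02 -3.10643171e+00] 0.058302972425526484 64.0638542175293
slopes [-0.00620577  0.00107566] 41932
[[ 465. -259.]
 [ 598. -268.]
 [ 602. -208.]
 [ 469. -200.]]
z at corners [0.1125 0.1117 0.1118 0.1126]
```

View pics/f.png

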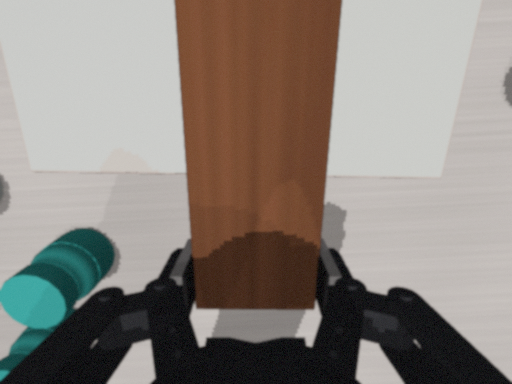

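The slip is held flat, its front end at about (257,305) px and 19 mm ahead of the TCP. Now I lift it and carry it to the turntable.

Call:
carry_out(
  delta_pos=[
    [0,0,-0.5],
    [0,0,-1],
    [0,0,-1.5],
    [0,0,-1.5],
    [0,0,-1.5],
    [0,0,-1.5],
    [0,-1,-1.5],
    [-0.4,-2,-1.5],
    [-0.5,-3,-1],
    [-0.5,-3,-0.5],
  ],
  turn=[
    [0,0,0.014],
    [0,0,0.02],
    [0,0,0.02],
    [0,0,0],
    [0,0,0],
    [0,0,0],
    [0,0,0],
    [0,0,0],
    [0,0,0],
    [0,0,0],
  ],
)

```text
t: 16.55
position: [0.4819, -0.1383, 0.2186]
eef_rot: [-180.0, -0.1, -6.2]
wrist_force: [-0.4, -0.1, -1.8]
opening: 0.0585
grip_force: 64.1
```

Call:
carry_out(
  delta_pos=[
    [-0.7,-3.5,0],
    [-0.7,-3.5,0],
    [-0.7,-3.5,0],
    [-0.7,-3.5,0],
    [-0.7,-3.5,0],
    [-0.7,-3.5,0],
    [-0.7,-3.5,0],
    [-0.7,-3.5,0],
    [-0.7,-3.5,0],
    [-0.7,-3.5,0],
  ],
  turn=[
    [0,0,0],
    [0,0,0],
    [0,0,0],
    [0,0,0],
    [0,0,0],
    [0,0,0],
    [0,0,0],
    [0,0,0],
    [0,0,0],
    [0,0,0],
  ],
)

```text
t: 17.8
position: [0.4491, 0.2174, 0.2181]
eef_rot: [-180.0, 0.0, -6.2]
wrist_force: [0.6, 0.0, -1.1]
opening: 0.0583
grip_force: 64.1
```

Call:
carry_out(
  delta_pos=[
    [-0.4,-2.5,0],
    [-0.2,-1.5,0],
    [-0.2,-1,0],
    [0,-0.4,0],
    [0,0,0],
    [0,0,0],
    [0,0,0],
    [0,0,0],
    [0,0,0],
    [0,0,0],
  ],
  turn=[
    [0,0,0],
    [0,0,0],
    [0,0,0],
    [0,0,0],
    [0,0,0],
    [0,0,0],
    [0,0,0],
    [0,0,0],
    [0,0,0],
    [0,0,0],
  ],
)

```text
t: 19.05
position: [0.4478, 0.2702, 0.2175]
eef_rot: [180.0, 0.0, -6.2]
wrist_force: [-0.6, 0.2, -0.2]
opening: 0.058
grip_force: 64.1
```

```bash
python3 held.py g.png
```

```text
19.05 [0.4477599  0.27015419 0.21750781] [ 1.79998800e+02  4.82619031e-04 -6.20444055e+00] 0.05797670643567917 64.1032075881958
slopes [-0.00565093  0.001138  ] 41981
[[426. 243.]
 [558. 227.]
 [565. 286.]
 [433. 302.]]
z at corners [0.2329 0.2321 0.2321 0.2329]
```

View pics/g.png

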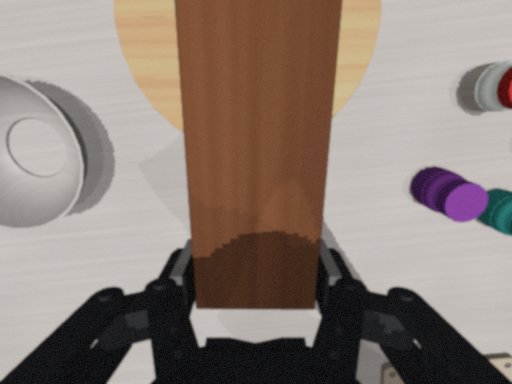

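Call:
carry_out(
  delta_pos=[
    [0,-0.25,1],
    [0,-0.3,2],
    [0,0,2],
    [0,0,2],
    [0,0,2],
    [0,0,2],
    [0,0,2],
    [0,0,1],
    [0,0,0.5],
    [0,0,0],
  ],
  turn=[
    [0,0,0],
    [0,0,0],
    [0,0,0],
    [0,0,0],
    [0,0,0],
    [0,0,0],
    [0,0,0],
    [0,0,0],
    [0,0,0],
    [0,0,0],
  ],
)

```text
t: 20.35
position: [0.4484, 0.2757, 0.0725]
eef_rot: [180.0, -0.0, -6.2]
wrist_force: [0.0, -0.2, -1.3]
opening: 0.0582
grip_force: 64.1
```

Call:
carry_out(
  delta_pos=[
    [0,0,0.3],
    [0,0,0.3],
    [0,0,0.3],
    [0,0,0.3],
    [0,0,0.2],
    [0,0,0.2],
    [0,0,0.1],
    [0,0,0],
    [0,0,0],
    [0,0,0],
  ],
  turn=[
    [0,0,0],
    [0,0,0],
    [0,0,0],
    [0,0,0],
    [0,0,0],
    [0,0,0],
    [0,0,0],
    [0,0,0],
    [0,0,0],
    [0,0,0],
  ],
)

```text
t: 21.6
position: [0.4484, 0.2757, 0.0556]
eef_rot: [-180.0, -0.0, -6.2]
wrist_force: [-0.7, 0.8, 0.4]
opening: 0.0581
grip_force: 64.1
```

```bash
python3 -c "
from h import *
o=r.get_obs();print(o['position'],o['wrist_force'],o['ft_torque'])
im,d,W,K,T=cam('top');save('i.png',cv2.resize(im[90:290,60:330],(800,592)))"
```

```text
[0.4484466  0.27568628 0.05562868] [-0.65064445  0.81297886  0.41204394] [0.0022896  0.04103301 0.10869425]
```

View pics/i.png

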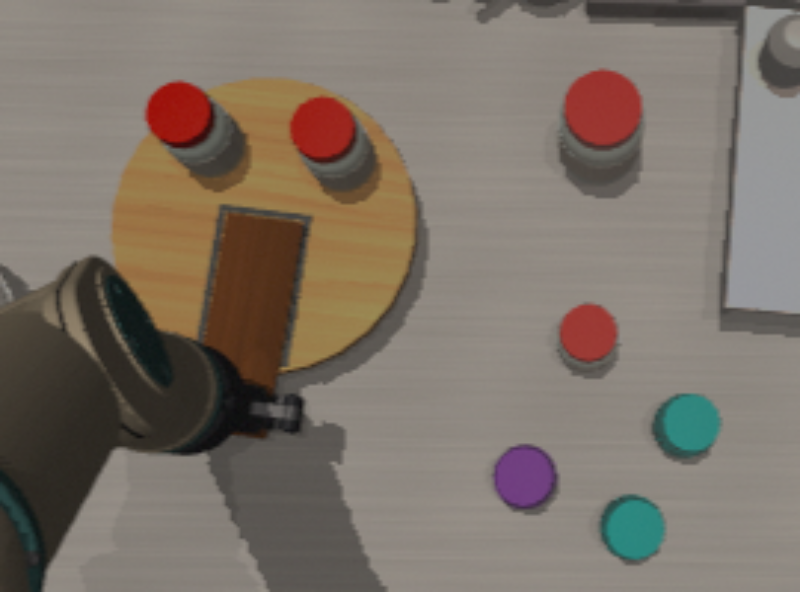

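The slip sits centred within the outline: inner end at (265,215) px, lines visible on both sides. I lower it the last few mm.

Call:
carry_out(
  delta_pos=[
    [0,0,0.1],
    [0,0,0.1],
    [0,0,0.1],
    [0,0,0.1],
    [0,0,0.1],
    [0,0,0.05],
    [0,0,0],
    [0,0,0],
    [0,0,0],
    [0,0,0],
  ],
  turn=[
    [0,0,0],
    [0,0,0],
    [0,0,0],
    [0,0,0],
    [0,0,0],
    [0,0,0],
    [0,0,0],
    [0,0,0],
    [0,0,0],
    [0,0,0],
  ],
)

```text
t: 22.9
position: [0.4484, 0.2757, 0.0501]
eef_rot: [-180.0, -0.0, -6.2]
wrist_force: [0.5, 0.4, -0.4]
opening: 0.0582
grip_force: 64.1
```

Call:
carry_out(
  delta_pos=[
    [0,0,0.05],
    [0,0,0.05],
    [0,0,0.05],
    [0,0,0],
    [0,0,0],
    [0,0,0],
    [0,0,0],
    [0,0,0],
    [0,0,0],
    [0,0,0],
  ],
  turn=[
    [0,0,0],
    [0,0,0],
    [0,0,0],
    [0,0,0],
    [0,0,0],
    [0,0,0],
    [0,0,0],
    [0,0,0],
    [0,0,0],
    [0,0,0],
  ],
)

```text
t: 24.15
position: [0.4484, 0.2757, 0.0485]
eef_rot: [-180.0, -0.0, -6.2]
wrist_force: [-0.4, 0.2, -0.5]
opening: 0.0579
grip_force: 64.1
```

Call:
carry_out(
  delta_pos=[
    [0,0,0.05],
    [0,0,0],
    [0,0,0.05],
    [0,0,0],
    [0,0,0],
    [0,0,0],
    [0,0,0],
    [0,0,0],
    [0,0,0],
    [0,0,0],
  ],
  turn=[
    [0,0,0],
    [0,0,0],
    [0,0,0],
    [0,0,0],
    [0,0,0],
    [0,0,0],
    [0,0,0],
    [0,0,0],
    [0,0,0],
    [0,0,0],
  ],
)

```text
t: 25.4
position: [0.4484, 0.2757, 0.0476]
eef_rot: [-180.0, -0.0, -6.2]
wrist_force: [-1.0, -0.0, 5.0]
opening: 0.0584
grip_force: 64.5
```

Call:
carry_out(
  delta_pos=[
    [0,0,-0.03],
    [0,0,0],
    [0,0,0],
    [0,0,0],
    [0,0,0],
    [0,0,0],
    [0,0,0],
    [0,0,0],
    [0,0,0],
    [0,0,0],
  ],
  turn=[
    [0,0,0],
    [0,0,0],
    [0,0,0],
    [0,0,0],
    [0,0,0],
    [0,0,0],
    [0,0,0],
    [0,0,0],
    [0,0,0],
    [0,0,0],
  ],
  fingers=0.9,
)

```text
t: 26.65
position: [0.4484, 0.2757, 0.0478]
eef_rot: [-180.0, -0.0, -6.2]
wrist_force: [-0.3, -0.5, -0.6]
opening: 0.0767
grip_force: 0.0
```

```bash
cat > chk.py <<'E'
from h import *
import sys
im,d,W,K,T=cam(sys.argv[1]);i8=im.astype(int);X,Y,Z=W[...,0],W[...,1],W[...,2]
m=(abs(Z-.063)<.012)&(X<.64)&(X>.4)&(Y>.2)&(Y<.34)&(i8[...,0]-i8[...,2]>15)&(i8.sum(2)<210)
n,l,st,_=cv2.connectedComponentsWithStats(m.astype(np.uint8),connectivity=4);m=l==1+st[1:,4].argmax()
m=cv2.morphologyEx(m.astype(np.uint8),cv2.MORPH_OPEN,np.ones((3,3)))>0
rc=cv2.minAreaRect(W[m][:,:2].astype(np.float32)*1000);print("slip",m.sum(),rc,np.nanmedian(Z[m]))
m2=(abs(Z-.0725)<.012)&(i8[...,0]>120)&(i8[...,1]<80)&(abs(X-.51)<.05)&(abs(Y)<.05)
print("jar",m2.sum(),cv2.minEnclosingCircle(W[m2][:,:2].astype(np.float32)*1000) if m2.sum() else None)
b=im.copy();b[m]=[0,255,0];b[m2]=[0,0,255];save(sys.argv[2],b)
E
python3 chk.py top j.png; python3 -c "
from h import *
o=r.get_obs();print(o['opening'],o['position'],o['wrist_force'],o['joints'])"
```

```text
slip 1314 ((531.4196166992188, 264.7095031738281), (61.211219787597656, 129.86891174316406), 83.89791870117188) 0.06349748678315753
jar 278 ((510.81890869140625, 3.297154188156128), 21.669767379760742)
0.07666832840632885 [0.44836906 0.27565653 0.04783238] [0.21661714 0.71022553 0.37088617] [ -37.14574918   43.59253242    3.80824137  114.96101513   -7.1277017
   21.66073774 -123.95808835]
```

The slip is laid flat and let go. I back off straight up and go to the jar.

Call:
carry_out(
  delta_pos=[
    [0,0,-0.2],
    [0,0,-0.5],
    [0,0,-1],
    [0,0,-1.5],
    [0,0,-2],
    [0,0,-2],
    [0,0,-2],
    [0,0,-2],
    [0,0,-2],
    [0,0,-2],
  ],
  turn=[
    [0,0,0],
    [0,0,0],
    [0,0,0],
    [0,0,0],
    [0,0,0],
    [0,0,0],
    [0,0,0],
    [0,0,0],
    [0,0,0],
    [0,0,0],
  ],
)

```text
t: 27.95
position: [0.4484, 0.2756, 0.2016]
eef_rot: [-180.0, -0.1, -6.2]
wrist_force: [-0.8, 0.3, -0.5]
opening: 0.0765
grip_force: 0.0
```

Call:
carry_out(
  delta_pos=[
    [0.7,2,0],
    [1.1,3.2,0],
    [1.1,3.2,0],
    [1.1,3.2,0],
    [1.1,3.2,0],
    [1.1,3.2,0],
    [1.1,3.2,0],
    [1.1,3.2,0],
    [0.7,2,0],
    [0,0,0],
  ],
  turn=[
    [0,0,0],
    [0,0,0],
    [0,0,0],
    [0,0,0],
    [0,0,0],
    [0,0,0],
    [0,0,0],
    [0,0,0],
    [0,0,0],
    [0,0,0],
  ],
  fingers=1,
)

```text
t: 29.2
position: [0.5106, 0.0016, 0.2008]
eef_rot: [180.0, -0.1, -6.4]
wrist_force: [-0.4, 0.8, -0.9]
opening: 0.0851
grip_force: 0.0
```

```bash
python3 chk.py top k.png; python3 -c "
from h import *
o=r.get_obs();print(o['opening'],o['position'],o['joints'])
im,d,W,K,T=cam('wrist');i8=im.astype(int);X,Y,Z=W[...,0],W[...,1],W[...,2]
m2=(abs(Z-.0715)<.012)&(i8[...,0]>110)&(i8[...,1]<90)&(abs(X-.51)<.05)&(abs(Y)<.05)
print('jar',m2.sum(),cv2.minEnclosingCircle(W[m2][:,:2].astype(np.float32)*1000) if m2.sum() else None)"
```

```text
slip 1874 ((511.6347351074219, 266.3883972167969), (59.566734313964844, 168.90106201171875), 83.3709716796875) 0.06333885802077305
jar 0 None
0.08534076004190902 [0.51029218 0.0033108  0.20053955] [ -7.88021857  28.03476782   6.28488321 111.81728797  -4.59236505
  40.33965954 -95.10499509]
jar 953 ((513.6673583984375, 4.09730863571167), 22.02090072631836)
```

Call:
carry_out(
  delta_pos=[
    [0.15,0,1.5],
    [0,0,2.5],
    [0,0,2.5],
    [0,0,2.5],
    [0,0,2.5],
    [0,0,2],
    [0,0,1.5],
    [0,0,1],
    [0,0,1],
    [0,0,0.3],
  ],
  turn=[
    [0,0,0],
    [0,0,0],
    [0,0,0],
    [0,0,0],
    [0,0,0],
    [0,0,0],
    [0,0,0],
    [0,0,0],
    [0,0,0],
    [0,0,0],
  ],
)

```text
t: 30.55
position: [0.5117, 0.0033, 0.0264]
eef_rot: [-180.0, 0.0, -6.2]
wrist_force: [-0.2, -0.2, -0.5]
opening: 0.0853
grip_force: 0.0
```

Call:
carry_out(
  delta_pos=[
    [0,0,0],
    [0,0,0],
    [0,0,0],
    [0,0,0],
    [0,0,0],
    [0,0,0],
    [0,0,0],
    [0,0,0],
    [0,0,0],
    [0,0,0],
  ],
  turn=[
    [0,0,0],
    [0,0,0],
    [0,0,0],
    [0,0,0],
    [0,0,0],
    [0,0,0],
    [0,0,0],
    [0,0,0],
    [0,0,0],
    [0,0,0],
  ],
  fingers=0.4,
)

```text
t: 31.8
position: [0.5122, 0.0033, 0.0276]
eef_rot: [-180.0, -0.1, -6.2]
wrist_force: [-1.6, -0.6, 5.8]
opening: 0.048
grip_force: 62.1
```

Call:
carry_out(
  delta_pos=[
    [0,0,-0.3],
    [0,0,-1],
    [0,0,-2],
    [0,0,-2.5],
    [0,0,-2.5],
    [0,0,-2.5],
    [0,-1,-2],
    [-0.2,-2,-1.5],
    [-0.4,-3,-0.7],
    [-0.4,-3.2,0],
  ],
  turn=[
    [0,0,0],
    [0,0,0],
    [0,0,0],
    [0,0,0],
    [0,0,0],
    [0,0,0],
    [0,0,0],
    [0,0,0],
    [0,0,0],
    [0,0,0],
  ],
)

```text
t: 33.05
position: [0.512, 0.0963, 0.1781]
eef_rot: [-180.0, -0.1, -6.3]
wrist_force: [0.2, 0.1, -1.9]
opening: 0.0478
grip_force: 62.2
```

Call:
carry_out(
  delta_pos=[
    [-0.4,-3.2,0],
    [-0.4,-3.2,0],
    [-0.4,-3.2,0],
    [-0.4,-3.2,0],
    [-0.2,-2,0],
    [0,-1.5,0],
    [0,-0.7,0],
    [0,0,0],
    [0,0,0],
    [0,0,0],
  ],
  turn=[
    [0,0,0],
    [0,0,0],
    [0,0,0],
    [0,0,0],
    [0,0,0],
    [0,0,0],
    [0,0,0],
    [0,0,0],
    [0,0,0],
    [0,0,0],
  ],
)

```text
t: 34.3
position: [0.5124, 0.2657, 0.1768]
eef_rot: [180.0, 0.0, -6.3]
wrist_force: [0.3, -0.6, -1.7]
opening: 0.0477
grip_force: 62.1
```

```bash
python3 -c "
from h import *
o=r.get_obs();print(o['opening'],o['position'],o['joints'])
im,d,W,K,T=cam('top')
a=cv2.resize(im[80:240,60:220],(400,400));im,d,W,K,T=cam('wrist');save('l.png',np.hstack([a,cv2.resize(im,(400,300))[:300].copy() if 0 else cv2.resize(im,(400,400))]))"
```

```text
0.047731644343778974 [0.51241138 0.2657455  0.17683206] [ -35.29996274   34.84709265    7.89961234  102.84586229   -6.60745106
   42.7713284  -120.21457741]
```

View pics/l.png

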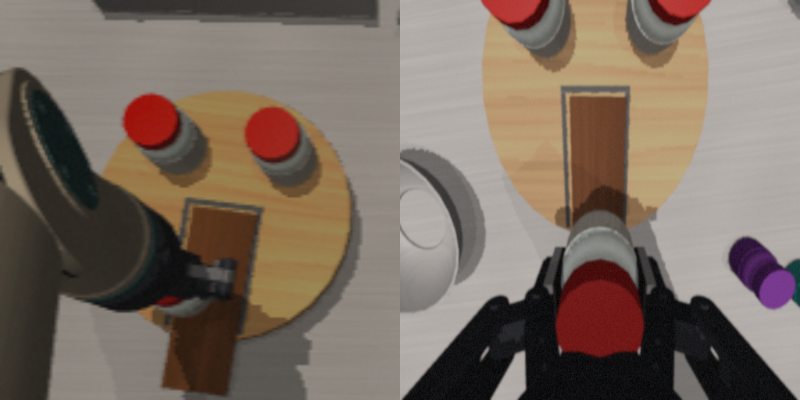

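The slip lies in the outline: in the left crop its inner end is at (222,207) and its outer end at (200,385). The jar is upright in the jaws above it. I lower it.

Call:
carry_out(
  delta_pos=[
    [0,-0.1,1],
    [0,0,1.5],
    [0,0,1.5],
    [0,0,1.2],
    [0,0,0.8],
    [0,0,0.6],
    [0,0,0.4],
    [0,0,0.3],
    [0,0,0.2],
    [0,0,0],
  ],
  turn=[
    [0,0,0],
    [0,0,0],
    [0,0,0],
    [0,0,0],
    [0,0,0],
    [0,0,0],
    [0,0,0],
    [0,0,0],
    [0,0,0],
    [0,0,0],
  ],
)

```text
t: 35.65
position: [0.5124, 0.2677, 0.1019]
eef_rot: [-180.0, -0.0, -6.2]
wrist_force: [0.0, 0.9, -2.2]
opening: 0.0478
grip_force: 62.1
```

Call:
carry_out(
  delta_pos=[
    [0,0,0.1],
    [0,0,0.1],
    [0,0,0.1],
    [0,0,0.1],
    [0,0,0.1],
    [0,0,0.1],
    [0,0,0.05],
    [0,0,0.05],
    [0,0,0],
    [0,0,0],
  ],
  turn=[
    [0,0,0],
    [0,0,0],
    [0,0,0],
    [0,0,0],
    [0,0,0],
    [0,0,0],
    [0,0,0],
    [0,0,0],
    [0,0,0],
    [0,0,0],
  ],
)

```text
t: 36.9
position: [0.5124, 0.2677, 0.0949]
eef_rot: [-180.0, -0.0, -6.2]
wrist_force: [-0.7, 0.5, -2.2]
opening: 0.048
grip_force: 62.1
```

Call:
carry_out(
  delta_pos=[
    [0,0,0.05],
    [0,0,0.05],
    [0,0,0.05],
    [0,0,0.05],
    [0,0,0.03],
    [0,0,0.02],
    [0,0,0],
    [0,0,0],
    [0,0,0],
    [0,0,0],
  ],
  turn=[
    [0,0,0],
    [0,0,0],
    [0,0,0],
    [0,0,0],
    [0,0,0],
    [0,0,0],
    [0,0,0],
    [0,0,0],
    [0,0,0],
    [0,0,0],
  ],
)

```text
t: 38.15
position: [0.5124, 0.2677, 0.0923]
eef_rot: [-180.0, -0.0, -6.2]
wrist_force: [-0.1, -0.3, -1.6]
opening: 0.0478
grip_force: 62.1
```

Call:
carry_out(
  delta_pos=[
    [0,0,0.05],
    [0,0,0],
    [0,0,0.03],
    [0,0,0],
    [0,0,0.02],
    [0,0,0],
    [0,0,0],
    [0,0,0],
    [0,0,0],
    [0,0,0],
  ],
  turn=[
    [0,0,0],
    [0,0,0],
    [0,0,0],
    [0,0,0],
    [0,0,0],
    [0,0,0],
    [0,0,0],
    [0,0,0],
    [0,0,0],
    [0,0,0],
  ],
)

```text
t: 39.4
position: [0.5124, 0.2677, 0.0916]
eef_rot: [-180.0, -0.0, -6.2]
wrist_force: [-1.3, -1.4, 6.4]
opening: 0.0477
grip_force: 62.9
```

Call:
carry_out(
  delta_pos=[
    [0,0,-0.04],
    [0,0,0],
    [0,0,0],
    [0,0,0],
    [0,0,0],
    [0,0,0],
    [0,0,0],
    [0,0,0],
    [0,0,0],
    [0,0,0],
  ],
  turn=[
    [0,0,0],
    [0,0,0],
    [0,0,0],
    [0,0,0],
    [0,0,0],
    [0,0,0],
    [0,0,0],
    [0,0,0],
    [0,0,0],
    [0,0,0],
  ],
)

```text
t: 40.65
position: [0.5124, 0.2677, 0.0917]
eef_rot: [-180.0, -0.0, -6.2]
wrist_force: [-0.2, 0.3, -0.8]
opening: 0.048
grip_force: 62.3
```

Call:
carry_out(
  delta_pos=[
    [0,0,0],
    [0,0,0],
    [0,0,0],
    [0,0,0],
    [0,0,0],
    [0,0,0],
    [0,0,0],
    [0,0,0],
    [0,0,0],
    [0,0,0],
  ],
  turn=[
    [0,0,0],
    [0,0,0],
    [0,0,0],
    [0,0,0],
    [0,0,0],
    [0,0,0],
    [0,0,0],
    [0,0,0],
    [0,0,0],
    [0,0,0],
  ],
  fingers=0.9,
)

```text
t: 41.9
position: [0.5124, 0.2677, 0.0917]
eef_rot: [180.0, -0.0, -6.2]
wrist_force: [0.5, 0.1, -0.5]
opening: 0.077
grip_force: 0.0
```

Call:
carry_out(
  delta_pos=[
    [0,0,-0.2],
    [0,0,-0.5],
    [0,0,-1],
    [0,0,-1.5],
    [0,0,-2],
    [0,0,-2],
    [0,0,-2],
    [0,0,-2],
    [0,0,-2],
    [0,0,-2],
  ],
  turn=[
    [0,0,0],
    [0,0,0],
    [0,0,0],
    [0,0,0],
    [0,0,0],
    [0,0,0],
    [0,0,0],
    [0,0,0],
    [0,0,0],
    [0,0,0],
  ],
)

```text
t: 43.15
position: [0.5124, 0.2677, 0.2456]
eef_rot: [-180.0, -0.1, -6.2]
wrist_force: [-0.2, -0.4, -0.6]
opening: 0.0765
grip_force: 0.0
```

Call:
carry_out(
  delta_pos=[
    [0,2,0],
    [0,3,0],
    [0,3,0],
    [0,3,0],
    [0,3,0],
    [0,3,0],
    [0,3,0],
    [0,2,0],
    [0,1,0],
    [0,0,0],
  ],
  turn=[
    [0,0,0],
    [0,0,0],
    [0,0,0],
    [0,0,0],
    [0,0,0],
    [0,0,0],
    [0,0,0],
    [0,0,0],
    [0,0,0],
    [0,0,0],
  ],
)

```text
t: 44.4
position: [0.487, 0.0381, 0.2436]
eef_rot: [180.0, 0.0, -6.3]
wrist_force: [0.6, 0.5, -0.2]
opening: 0.0772
grip_force: 0.0
```

```bash
python3 -c "
from h import *
im,d,W,K,T=cam('top');i8=im.astype(int);X,Y,Z=W[...,0],W[...,1],W[...,2]
m2=(abs(Z-.135)<.008)&(i8[...,0]-i8[...,1]>50)&(abs(X-.51)<.06)&(abs(Y-.267)<.06)
print('jar',m2.sum(),cv2.minEnclosingCircle(W[m2][:,:2].astype(np.float32)*1000) if m2.sum() else None,np.nanmedian(Z[m2]))
save('m.png',cv2.resize(im[80:260,50:290],(800,600)))"
```

```text
jar 342 ((510.55865478515625, 266.1557312011719), 22.231393814086914) 0.13344640939948466
```

View pics/m.png

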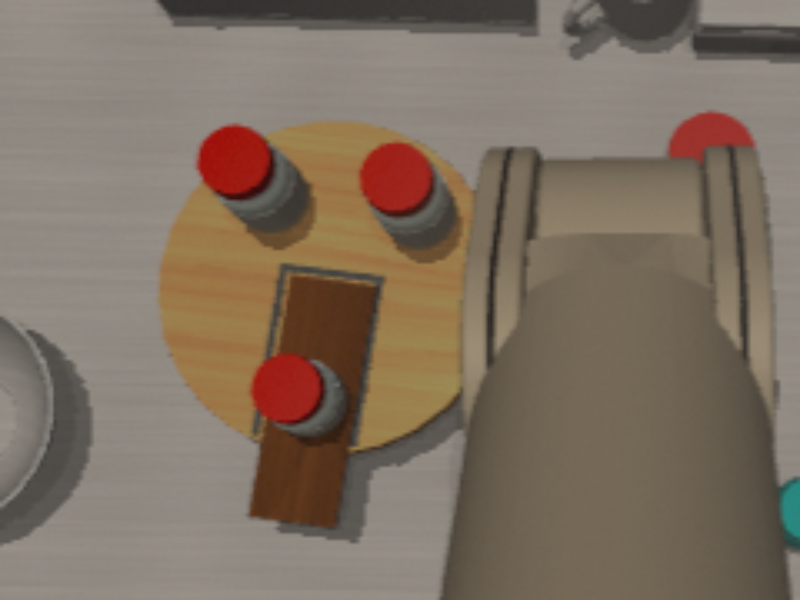

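The jar stands upright at (510.6, 266.2) mm, 1 mm from the slip's measured middle at (511.6, 266.4). The slip lies in the outline and the disc has not turned. I hand in.

```bash
python3 -c "
from rig import r
print(r.sign_off())"
```

```text
the job is handed in; nothing more can be done
None
```

The job is handed in at about 44 s of the 72 s allowed: the slip lies let go in the turntable outline, its outer end over the rim, and the red-lidded squat jar stands about 1 mm from its middle; sign-off returned no verdict.

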